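Dress the test post and switch it on

TASK

Fit the white insulating ring and then the brass contact ring over the steel test post, pressing each one down past the spring catches until it is fully home: white flat on the black seat, brass flat on the white. Only when both are home, flip the red-handled isolator over to its green-dot (on) side. Leave the blue ring and everything else on the bench where they are.

Things in the scene. Friction and masses are not known exactly. Their poses are not given: they have to be found in the camera images.
- post: fixed test fixture on the 2 mm bench mat (mat top at z = 0.002): grey block 110 x 110 x 30 mm with a black seat disc (radius 27) on it and a bright steel post in its middle. Origin: centre of the block's underside; z up. Two small terminals on the block's +x corners reach 12 mm above it
- post_seat (a point): centre of the black seat's upper face, 34 mm above the post's origin, where the steel post (diameter 16) rises from it; z up along the post
- post_tip (a point): top of the steel post, 63 mm above the seat; the last 11 mm taper to 8 mm diameter
- post_catches (a point): point on the post's axis 31.5 mm above the seat, level with the centres of three sprung brass balls (10 mm, 120 degrees apart) that stick 4 mm out of the post. A ring let down over the post perches on them, its underside about 36 mm above the seat. Some 6 to 12 N straight down pushes it past; push until its whole height is below the balls, which then hold it down
- white_ring_mid (a point): white plastic ring, outer diameter 52, bore 18, height 16 mm, about 45 g, lying flat at the start; the point is the middle of the ring (8 mm above its underside), z along its axis. Home: this point 8 mm above post_seat
- brass_ring_mid (a point): brass ring, outer diameter 52, bore 18, height 10 mm, about 150 g, lying flat at the start; the point is its middle (5 mm above its underside), z along its axis. Home on the white ring: this point 21 mm above post_seat
- isolator: fixed isolator switch on the mat: grey block 85 (x) x 70 (y) x 40 mm, black dot on its -x edge (off), green dot on its +x edge (on). Origin: centre of the underside; its own x axis points from off to on
- isolator_lever (a joint): lever of the isolator, hinged 46 mm above the isolator's origin about the isolator's y axis. 0 = off, leaning 0.6 rad to the isolator's -x; 1.2 rad = on, leaning 0.6 rad to its +x; upright at 0.6. Overcentre: it falls by its own weight to whichever side it leans; about 1 N at the bar moves it
- lever_bar (a point): middle of the red cross bar at the lever's end, 66 mm from the hinge: a bar 60 mm long and 16 mm thick, parallel to the isolator's y axis; when upright it is 112 mm above the isolator's origin, when off 100 mm
- blue_ring: blue plastic ring, outer diameter 52, bore 18, height 13 mm, lying flat; origin: centre of its underside. Not used
- screwdriver: yellow-handled screwdriver lying on the mat between the robot and the fixtures, not used
- spool: grey solder spool standing upright, diameter 60, height 46 mm; origin: centre of its underside. Not used
- jar: amber jar with black lid, diameter 50, height 55 mm; origin: centre of its underside. Not used
- pliers: green-handled pliers lying flat, 130 mm long, 16 mm high, origin near the middle. Not used
- multimeter: orange handheld multimeter lying flat, 150 x 75 x 30 mm; origin: centre of its underside. Not used
- white_ring: the same white ring, origin at the centre of its underside
- brass_ring: the same brass ring, origin at the centre of its underside

How it is judged:
By the outcome, as a careful person would: the job done as asked, in the order asked, and still so for the second after the job is handed in, with the robot touching nothing.
It also fails if it takes over 72 s, if anything falls off the work surface, if the arm or the gripper's body presses on something with over 40 N, if the wrist force passes 120 N, or if a joint passes its speed limit or range.

ROBOT

A 6-joint arm with a two-finger parallel gripper is mounted at the origin on the work surface. World frame = base frame: x ahead of the robot, y to its left, z up, the work surface at z = 0. Lengths are in mm, angles in rad, forces in N, time in s.
With the tool pointing down it reaches from about 275 to 875 mm from the base axis. Payload 12.5 kg.
Tool frame: the origin (TCP) lies at the very end of the fingers, on their centre line; the grasp point (between the pads) lies 19 mm behind it; z points along the fingers, y is the direction in which the jaws open and shut (so a half turn about z gives the same grasp; the last joint's range is limited). The gripper opens to 85 mm and grips with 20 to 120 N. Pads are 22 mm wide; open, the fingers measure 114 mm over their backs; the gripper's body (76 mm by 85 mm) begins 54 mm behind the grasp point. The pads swing forward as they close: fully open they stand 13 mm farther back than shut.
Start: joints at [-1.349, 0.351, 1.652, -0, 1.139, -0.085], TCP at [166.125, -524.296, 197.29] pointing down, gripper open.
Joint ranges: [-2.75, 2.75], [-0.79, 2.1], [0.01, 2.65], [-1.57, 4.71], [0.07, 3.14], [-2.87, 2.87]. Speed limits (rad/s): [2.22, 2.22, 2.79, 3.14, 3.14, 3.14].

INTERFACE

Orientations are given as a rotation vector (axis times angle).
In Python, from cell import * gives the robot as it stands.
- The arm moves only by the shell command python3 -m handwheel 'ROWS'. ROWS is JSON, a list of rows, each a list of 7 numbers: the closure, from -1 (fully open) to 1 (shut), then the shift along the tool's x, y, z in mm, then the turn, a rotation vector about the tool's x, y, z in rad. In form: [[jaw, tx, ty, tz, ax, ay, az], ...]. A call has 1 to 8 rows; each row is the pose to reach, as a shift and turn from the pose commanded when the call began, along the tool's axes at that moment; what a row does not reach only later rows make up. A row lasts 1/10 s, in which the tool goes at most 50 mm and 8.59 degrees, less where a joint would pass 70% of its speed; a pose out of reach is approached as far as the arm can. A call with a gripper value outside its range is refused whole. The fingers move at their own pace and stop on an object; the grip force is fixed at half the most. Time passes only in rows, so rows that repeat a pose let the fingers close. It gives the time, the measured TCP pose, the force and the opening at its end, in the units of the state.
- state(): the state, without advancing time (a new reading comes with each control period).
- capture(name): name is "scene" or "top"; returns a dict with "frame" (480x640x3 uint8, blue, green, red), "fx", "fy", "cx", "cy" (pixels), "rvec" (rotation vector, rad) and "tvec" (3), from world to camera coordinates, as OpenCV has them. Camera axes: x right, y down, z forward; pixel columns grow to the right and rows downward; lengths in mm; the calibration is good to about 2 mm. A picture is of the moment at which its call begins. There is no depth.
- finish_job(): hands the job in, once; it reports no verdict.
The state is a dict: "clock": time; "q": joint angles; "dq": joint speeds; "joint_efforts": joint torques, N m; "ee_pos": TCP position; "orientation": TCP orientation; "contact_force": force on the tool from outside, world axes, zero at the start; "moment": the same for the moment, N m; "width": finger opening in mm.
Only numpy, scipy, OpenCV 4.12 (cv2) and the standard library are available. Lean on these libraries where they do the work, as an engineer would, in place of code of your own. Each camera call takes 0.05 s, during which the arm holds its last target. There are 200 camera calls.

## Working session

There is one attempt and no reset: what is moved stays moved. The work goes in short steps, Python scripts to look and compute and a shell command to move; the robot and the scene stay as the last step left them, time stands still between calls to the robot, and variables do not carry over. Pictures are saved under pics/ and viewed, about 8 in all and at most 12, crops included, and the job is handed in when it is done.

```bash
mkdir -p pics; ls; python3 - <<'E'
from cell import *
import cv2
print(state())
for n in("scene","top"):
    c=capture(n); cv2.imwrite(f"pics/{n}0.png",c["frame"]); print(n,c["fx"],c["fy"],c["cx"],c["cy"],c["rvec"],c["tvec"])
E
```

```text
pics
{'clock': 0.0, 'q': array([-1.34859920e+00,  3.51241396e-01,  1.65247764e+00,  1.17757452e-05,
        1.13908614e+00, -8.46174630e-02]), 'dq': array([-2.11652347e-04, -1.14210528e-03, -3.02915912e-03, -7.16786478e-05,
        1.51085159e-03,  1.77392248e-03]), 'joint_efforts': array([ 1.53621175e-03, -5.06098652e+01, -2.91407740e+01,  1.12799310e-05,
        4.52171109e-03,  2.72899382e-05]), 'ee_pos': array([ 166.04410149, -523.92387093,  196.7352654 ]), 'orientation': array([-3.10350330e+00, -4.79862513e-01,  1.14115913e-04]), 'contact_force': array([-0.60930965,  0.25567049,  0.36894316]), 'moment': array([ 0.0133632 , -0.02364315,  0.04068089]), 'width': 85.47668154474302}
scene 451.9918593007737 451.9918593007737 320.6587369836773 242.42627807524164 [ 0.83712655  2.54423603 -1.09237176] [ 431.549529   -199.55825602 1344.64323354]
top 589.0434776013277 589.0434776013277 323.5022659703188 241.5121768272899 [ 2.12078622 -2.13209018  0.22827499] [  19.85475147  565.3507893  1215.80153242]
```

View pics/top0.png

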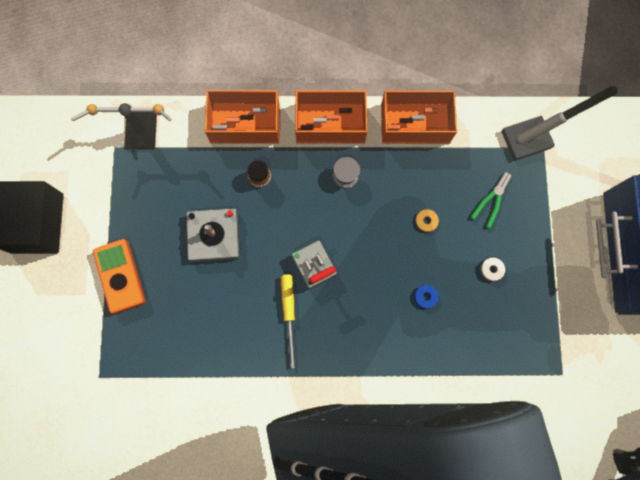

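View pics/scene0.png

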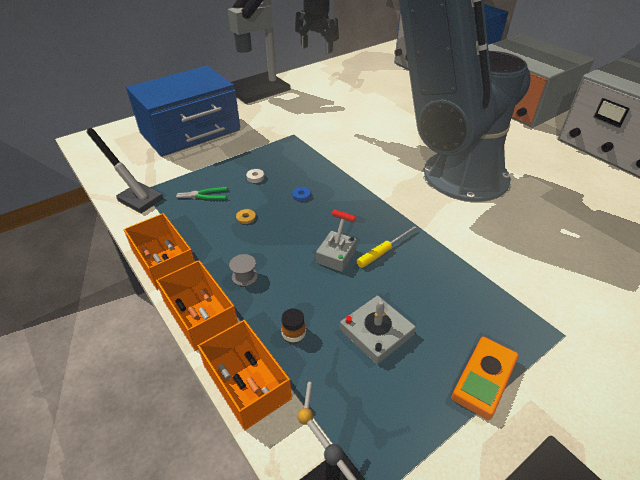

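```bash
cat > h.py <<'E'
from cell import *
import cv2, numpy as np
from scipy.spatial.transform import Rotation as R
def cam(n):
    c=capture(n); c["K"]=np.array([[c["fx"],0,c["cx"]],[0,c["fy"],c["cy"]],[0,0,1.]]); c["R"]=cv2.Rodrigues(np.array(c["rvec"],float))[0]; c["t"]=np.array(c["tvec"],float).ravel(); return c
def ray(c,uv):
    d=c["R"].T@np.linalg.inv(c["K"])@np.array([uv[0],uv[1],1.]); o=-c["R"].T@c["t"]; return o,d/np.linalg.norm(d)
def onz(c,uv,z):
    o,d=ray(c,uv); return o+d*(z-o[2])/d[2]
def tri(c1,u1,c2,u2):
    o1,d1=ray(c1,u1);o2,d2=ray(c2,u2)
    s=np.linalg.lstsq(np.c_[d1,-d2],o2-o1,rcond=None)[0]
    a,b=o1+s[0]*d1,o2+s[1]*d2; return (a+b)/2,np.linalg.norm(a-b)
def proj(c,p):
    return cv2.projectPoints(np.array(p,float).reshape(-1,3),np.array(c["rvec"],float),c["t"],c["K"],None)[0].reshape(-1,2)
def blob(c,lo,hi,roi):
    x0,y0,x1,y1=roi; m=cv2.inRange(cv2.cvtColor(c["frame"][y0:y1,x0:x1],cv2.COLOR_BGR2HSV),lo,hi)
    k=max(cv2.findContours(m,cv2.RETR_EXTERNAL,cv2.CHAIN_APPROX_NONE)[0],key=cv2.contourArea)
    h=cv2.convexHull(k); M=cv2.moments(h); return np.array([M["m10"]/M["m00"]+x0,M["m01"]/M["m00"]+y0]),M["m00"],cv2.minAreaRect(h)
def crop(c,roi,f,name):
    x0,y0,x1,y1=roi; cv2.imwrite(name,cv2.resize(c["frame"][y0:y1,x0:x1],None,fx=f,fy=f,interpolation=cv2.INTER_CUBIC))
E
python3 - <<'E'
from h import *
t=cam("top"); s=cam("scene"); np.set_printoptions(precision=1,suppress=True)
print("cams",ray(t,(320,240)),ray(s,(320,240)))
for nm,lo,hi,rt,rs,z in [("white",(0,0,130),(40,70,255),(470,245,515,292),(243,165,268,185),10),("brass",(12,110,90),(32,255,255),(405,200,450,240),(232,205,260,226),7),("blue",(105,130,60),(130,255,255),(405,280,450,315),(288,182,316,205),8.5),("bar",(0,150,100),(6,255,255),(300,260,345,290),(325,205,360,226),100)]:
    a=blob(t,lo,hi,rt); b=blob(s,lo,hi,rs)
    print(nm,a,b[0],onz(t,a[0],z),onz(s,b[0],z),tri(t,a[0],s,b[0]))
A=cv2.resize(t["frame"][200:270,180:345],None,fx=4.8,fy=4.8,interpolation=cv2.INTER_CUBIC)
B=cv2.resize(s["frame"][200:365,310:430],None,fx=3,fy=3,interpolation=cv2.INTER_CUBIC)[:,:]
t2=cv2.resize(t["frame"][200:295,180:345],None,fx=2.6,fy=2.6,interpolation=cv2.INTER_CUBIC)
o=np.zeros((500,800,3),np.uint8); o[:t2.shape[0],:429]=t2[:,:429]; o[:495,435:795]=B; cv2.imwrite("pics/c1.png",o)
E
```

```text
cams (array([ 318. ,   40.3, 1302.1]), array([ 0.2, -0. , -1. ])) (array([1009.3,  637.7,  780.1]), array([-0.4, -0.6, -0.7]))
white (array([492.9, 268.8]), 395.5, ((23.0, 24.0), (22.0, 22.0), 90.0)) [254.2 174.9] [ 511.1 -360.9   10. ] [ 512.  -361.8   10. ] (array([ 511.6, -361.4,    9.8]), np.float64(1.2296156745298876))
brass (array([426.8, 220.1]), 390.5, ((22.0, 20.0), (22.0, 22.0), 90.0)) [245.5 216. ] [ 623.6 -218.4    7. ] [ 623.9 -216.7    7. ] (array([ 623.6, -218.4,    5.8]), np.float64(0.7688857842251376))
blue (array([426. , 296.3]), 451.0, ((20.750003814697266, 16.25), (24.041629791259766, 23.33452033996582), 45.0)) [300.6 193.4] [ 450.8 -209.3    8.5] [ 451.7 -209.2    8.5] (array([ 451.1, -209.6,    7.9]), np.float64(0.598692706491251))
bar (array([322.1, 274.3]), 165.0, ((22.100004196166992, 14.19999885559082), (6.708203315734863, 27.72724151611328), 63.43495178222656)) [343.7 215.4] [487.8  21.1 100. ] [484.7  20.1 100. ] (array([486.9,  21.7, 102.3]), np.float64(1.4759083699018347))
```

View pics/c1.png

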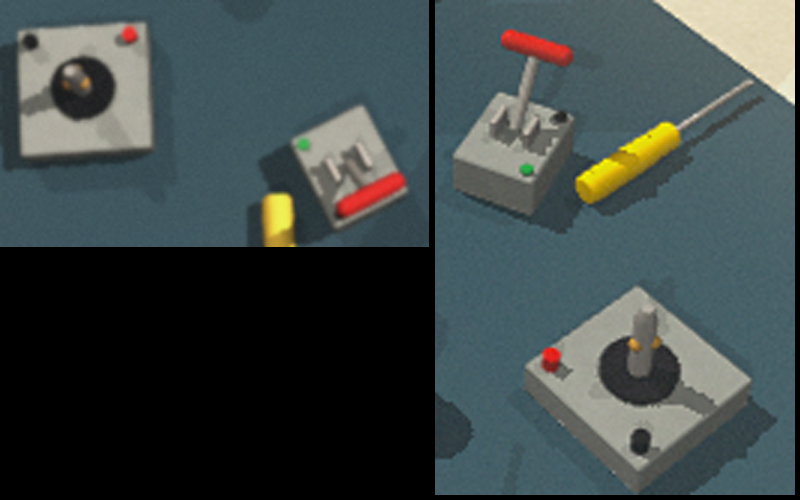

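```bash
python3 - <<'E'
from h import *
t=cam("top"); s=cam("scene"); np.set_printoptions(precision=1,suppress=True)
T=lambda x,y:(x/2.6-.3+180,y/2.6-.3+200)
S=lambda x,y:((x-435)/3-.3+310,y/3-.3+200)
print("tip",tri(t,T(70,70),s,S(648,308)),onz(t,T(70,70),99))
print("disc t",blob(t,(0,0,0),(179,255,52),(197,215,228,252)),"s",S(640,371))
d=blob(t,(0,0,0),(179,255,52),(197,215,228,252))[0]; print(onz(t,d,36),onz(s,S(640,371),36),tri(t,d,s,S(640,371)))
c=np.array([onz(t,T(*p),32) for p in[(18,28),(147,22),(153,149),(20,157)]]);print("blk",c.mean(0),np.diff(c,axis=0))
c=np.array([onz(s,S(*p),32) for p in[(638,288),(750,380),(637,465),(526,368)]]);print("blk s",c.mean(0),np.diff(c,axis=0))
b=onz(t,T(340,210),100)-onz(t,T(402,181),100);print("bar dir",b,np.linalg.norm(b),np.arctan2(b[1],b[0]))
c=np.array([onz(t,T(*p),42) for p in[(293,142),(362,106),(408,188),(338,227)]]);print("iso",c.mean(0),np.diff(c,axis=0))
e=onz(t,T(340,210),100);f=onz(t,T(402,181),100);print("bar ends",e,f,"green",onz(t,T(303,145),42))
E
```

```text
tip (array([588.7, 262.5,  98. ]), np.float64(2.6654242536613886)) [589.3 261.3  99. ]
disc t (array([211.3, 233.6]), 393.0, ((14.250001907348633, 18.25), (21.920310974121094, 22.62741470336914), 45.0)) s (378.0333333333333, 323.3666666666667)
[587.9 262.2  36. ] [590.  266.5  36. ] (array([588.2, 263.6,  31.6]), np.float64(1.9063039098235877))
blk [588.4 260.8  32. ] [[   5.  -109.4    0. ]
 [-109.9   -7.4    0. ]
 [  -6.3  110.9    0. ]]
blk s [590.  264.6  32. ] [[  -7.3  104.4    0. ]
 [ 104.8    4.3    0. ]
 [  10.  -101.2    0. ]]
bar dir [-22.9  49.2   0. ] 54.29928510231703 2.00643133804934
iso [520.   36.6  42. ] [[ 30.4 -57.8   0. ]
 [-69.6 -37.8   0. ]
 [-32.2  58.2   0. ]]
bar ends [475.1  45.  100. ] [498.1  -4.2 100. ] green [537.5  76.   42. ]
```

```bash
cat >> h.py <<'E'
def go(x,y,z,yaw=0.):
    "shift and turn in tool axes to reach world x,y,z, tool down, tool x axis at yaw"
    s=state(); R0=R.from_rotvec(s["orientation"]); R1=R.from_euler("z",yaw)*R.from_euler("x",np.pi)
    print("shift",np.round(R0.inv().apply(np.array([x,y,z])-s["ee_pos"]),1),"turn",np.round((R0.inv()*R1).as_rotvec(),3),"| pos",np.round(s["ee_pos"],1),"F",np.round(s["contact_force"],1),"w",round(s["width"],1),"t",round(s["clock"],2),"q6",round(s["q"][5],2))
E
python3 -c "from h import *; go(511.4,-361.2,80)"
```

```text
shift [378.4 -51.1 117.2] turn [-0.     0.     0.307] | pos [ 166.1 -524.2  197.1] F [ 0.2 -0.5 -0.2] w 85.6 t 0.3 q6 -0.08
```

```bash
python3 -m handwheel '[[-1,50,-7,10,0,0,0.1],[-1,100,-14,25,0,0,0.2],[-1,150,-21,40,0,0,0.307],[-1,200,-28,60,0,0,0.307],[-1,250,-35,80,0,0,0.307],[-1,300,-42,95,0,0,0.307],[-1,350,-48,110,0,0,0.307],[-1,378.4,-51,117,0,0,0.307]]'; python3 -c "from h import *; go(511.4,-361.2,4)"
```

```text
clock: 1.1
ee_pos: [513.0, -360.2, 79.5]
orientation: [-3.141, 0.0, 0.001]
contact_force: [0.4, -1.3, 0.3]
width: 85.5
shift [-1.6  1.1 75.5] turn [-0.  0. -0.] | pos [ 513.  -360.2   79.5] F [ 0.4 -1.3  0.3] w 85.5 t 1.1 q6 0.88
```

```bash
python3 -m handwheel '[[-1,0,0,30,0,0,0],[-1,0,0,60,0,0,0],[-1,0,0,75.5,0,0,0],[0.4,0,0,75.5,0,0,0],[0.4,0,0,75.5,0,0,0],[0.6,0,0,75.5,0,0,0],[1,0,0,75.5,0,0,0],[1,0,0,75.5,0,0,0]]'; python3 -m handwheel '[[1,0,0,0,0,0,0],[1,0,0,0,0,0,0],[1,0,0,-20,0,0,0],[1,0,0,-45,0,0,0],[1,0,0,-45,0,0,0]]'
```

```text
clock: 1.9
ee_pos: [511.7, -361.8, 5.7]
orientation: [3.141, -0.001, 0.002]
contact_force: [-0.1, -0.5, 0.3]
width: 12.4
clock: 2.4
ee_pos: [512.9, -362.6, 52.9]
orientation: [3.138, -0.0, 0.006]
contact_force: [0.2, -1.4, 0.8]
width: 0.0
```

```bash
python3 - <<'E'
from h import *
t=cam("top"); s=cam("scene")
a=cv2.resize(t["frame"][200:330,400:560],(480,390),interpolation=cv2.INTER_CUBIC)
b=cv2.resize(s["frame"][130:240,220:300],(284,390),interpolation=cv2.INTER_CUBIC)
cv2.imwrite("pics/m1.png",np.hstack([a,b]))
E
```

```text
(no output)
```

View pics/m1.png

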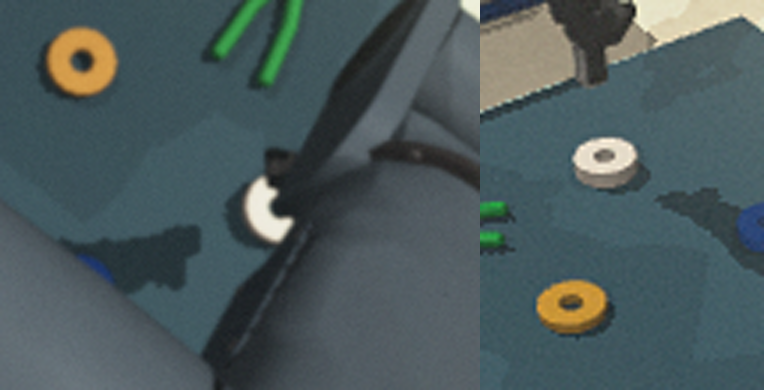

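```bash
python3 - <<'E'
from h import *
t=cam("top"); s=cam("scene"); np.set_printoptions(precision=1,suppress=True)
p=state()["ee_pos"]; print(p,"tcp proj scene",proj(s,p),"seen ~251.5,153.4; top",proj(t,p),"ring proj",proj(s,[512,-361,10]))
b=blob(s,(0,0,130),(40,70,255),(243,165,268,185)); print(b, onz(s,b[0],10))
# finger dark tip
go(511.4,-361.2,4)
E
```

```text
[ 511.  -361.    48.9] tcp proj scene [[253.3 163.7]] seen ~251.5,153.4; top [[498.3 266.2]] ring proj [[254.3 175. ]]
(array([254.2, 174.1]), 142.0, ((11.596156120300293, 8.480768203735352), (10.198039054870605, 17.062103271484375), 78.69007110595703)) [ 509.8 -365.5   10. ]
shift [ 0.5  0.2 44.9] turn [-0.  0. -0.] | pos [ 511.  -361.    48.9] F [ 0.5  0.3 -0.3] w 0.3 t 2.6 q6 0.88
```

```bash
python3 - <<'E'
from h import *
s=cam("scene"); crop(s,(215,110,295,190),7,"pics/m2.png")
E
```

```text
(no output)
```

View pics/m2.png

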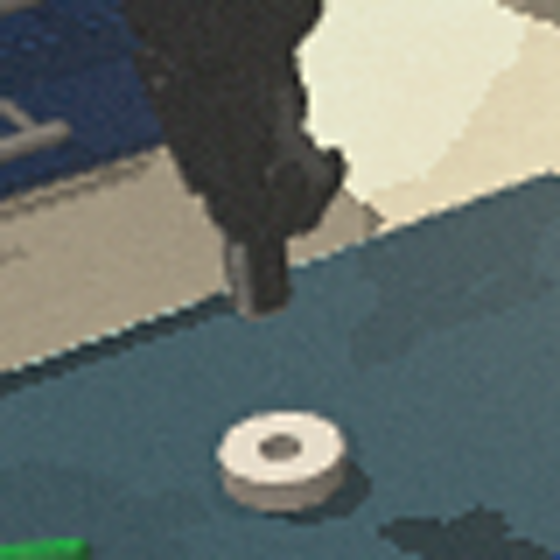

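```bash
python3 - <<'E'
from h import *
s=cam("scene"); np.set_printoptions(precision=1,suppress=True)
p0=np.array([166,-524,197.]); y=np.array([.302,-.953,0])*42
print("start tcp",proj(s,[p0,p0+y,p0-y,p0+[0,0,13],p0+[0,0,30],p0+y+[0,0,13],p0-y+[0,0,13]]))
print(proj(s,[[511,-361,49],[511,-361,80],[511,-361,18]]))
im=cv2.imread("pics/scene0.png")[0:80,270:360]; cv2.imwrite("pics/m3.png",cv2.resize(im,None,fx=7,fy=7,interpolation=cv2.INTER_CUBIC))
E
```

```text
start tcp [[316.6  65.4]
 [306.1  62.3]
 [327.3  68.6]
 [316.5  61.3]
 [316.5  55.9]
 [306.   58.2]
 [327.3  64.4]]
[[253.3 163.7]
 [252.2 154.4]
 [254.3 172.6]]
```

View pics/m3.png

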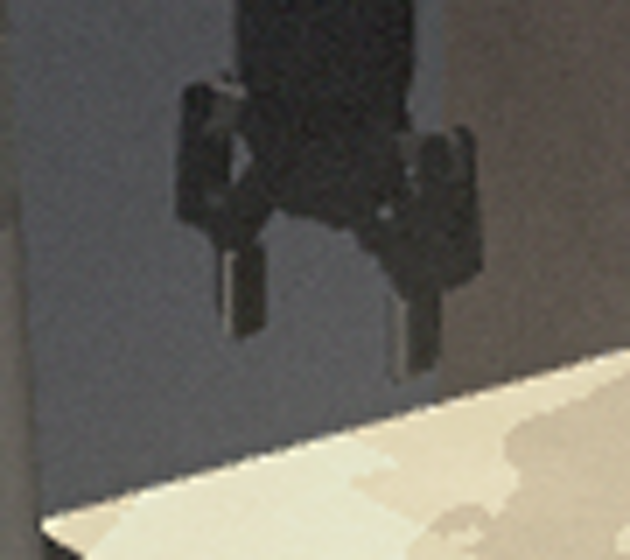

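The fingertips show about 30 mm above the reported TCP, both in the start picture (about (306,48) and (327,54) against the expected y of 58 and 64) and now (tip at (252,155) against 163.7). The fingers therefore closed above the ring without touching it. I'll treat the reported tool length as about 30 mm too long and go down carefully, checking force.

```bash
python3 -m handwheel '[[-1,0,0,0,0,0,0],[-1,0,0,0,0,0,0],[-1,0,0,15,0,0,0],[-1,0,0,35,0,0,0],[-1,0,0,50,0,0,0],[-1,0,0,55,0,0,0],[-1,0,0,57,0,0,0]]'; python3 -c "
from h import *
s=cam('scene'); go(511.4,-361.2,-26)
crop(s,(225,135,285,195),8,'pics/m4.png')"
```

```text
clock: 3.4
ee_pos: [511.2, -361.2, -8.1]
orientation: [-3.141, 0.0, 0.001]
contact_force: [-0.0, 0.3, 0.8]
width: 85.2
shift [ 0.  -0.1 18.3] turn [-0.  0. -0.] | pos [ 511.4 -361.4   -7.7] F [ 0.2  0.3 -0.5] w 85.5 t 3.45 q6 0.88
```

View pics/m4.png

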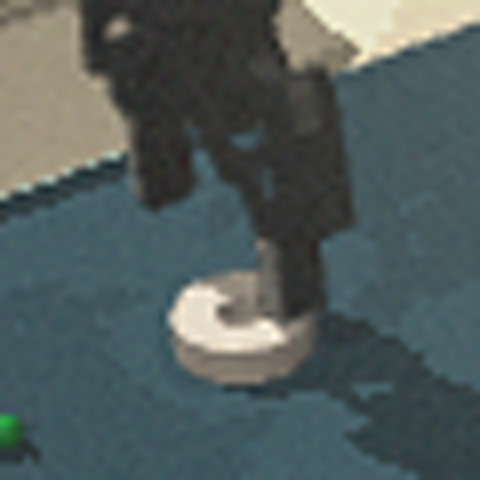

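```bash
python3 -m handwheel '[[-1,0,0,8,0,0,0],[-1,0,0,14,0,0,0],[-1,0,0,18,0,0,0],[-1,0,0,18,0,0,0],[1,0,0,18,0,0,0],[1,0,0,18,0,0,0],[1,0,0,18,0,0,0],[1,0,0,18,0,0,0]]'; python3 -m handwheel '[[1,0,0,0,0,0,0],[1,0,0,0,0,0,0]]'
```

```text
clock: 4.25
ee_pos: [511.7, -361.6, -24.1]
orientation: [3.141, -0.001, 0.001]
contact_force: [-3.8, 2.3, 9.4]
width: 48.1
clock: 4.45
ee_pos: [511.7, -361.6, -24.0]
orientation: [3.141, -0.001, 0.001]
contact_force: [-2.4, 2.2, 11.1]
width: 48.3
```

```bash
python3 -m handwheel '[[1,0,0,-4,0,0,0],[1,0,0,-20,0,0,0],[1,0,0,-50,0,0,0],[1,0,0,-50,0,0,0],[1,0,0,-50,0,0,0]]'; python3 -c "
from h import *
s=cam('scene'); go(511.4,-361.2,-26)
crop(s,(225,125,285,185),8,'pics/m5.png')"
```

```text
clock: 4.95
ee_pos: [511.9, -361.7, 26.0]
orientation: [3.14, -0.0, 0.002]
contact_force: [0.2, -0.1, -1.6]
width: 48.4
shift [-0.  -0.2 51.1] turn [ 0. -0. -0.] | pos [ 511.4 -361.4   25.1] F [-0.3  0.6 -0.6] w 48.4 t 5.0 q6 0.88
```

View pics/m5.png

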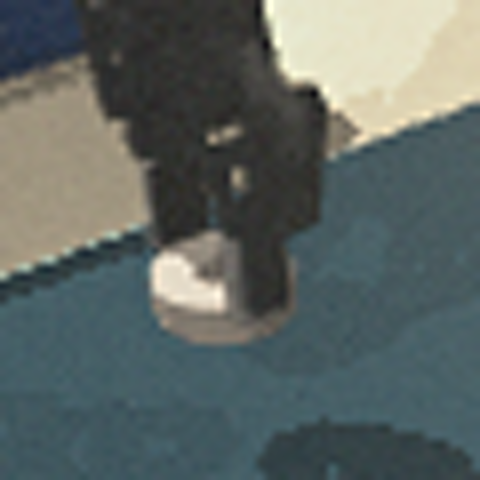

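```bash
python3 -m handwheel '[[1,0,0,-40,0,0,0],[1,5,-15,-85,0,0,0],[1,10,-60,-95,0,0,0],[1,16,-110,-95,0,0,0],[1,22,-160,-95,0,0,0],[1,28,-210,-95,0,0,0],[1,34,-260,-95,0,0,0],[1,40,-310,-95,0,0,0]]'; python3 -m handwheel '[[1,6,-50,0,0,0,0],[1,12,-100,0,0,0,0],[1,18,-150,0,0,0,0],[1,24,-200,0,0,0,0],[1,30,-250,0,0,0,0],[1,36,-290,0,0,0,0],[1,38,-310,0,0,0,0],[1,38,-314,0,0,0,0]]';python3 -m handwheel '[[1,0,0,0,0,0,0],[1,0,0,0,0,0,0]]'; python3 -c "
from h import *
t=cam('top');s=cam('scene'); go(589,262.5,95); print(state()['q'])
a=cv2.resize(t['frame'][180:280,150:280],(520,400),interpolation=cv2.INTER_CUBIC)
b=cv2.resize(s['frame'][240:360,330:420],(300,400),interpolation=cv2.INTER_CUBIC)
cv2.imwrite('pics/p1.png',np.hstack([a,b[:,:280]]))"
```

```text
clock: 5.8
ee_pos: [550.7, -51.1, 119.1]
orientation: [-3.141, 0.001, 0.002]
contact_force: [1.0, -0.1, -0.2]
width: 48.4
clock: 6.6
ee_pos: [588.7, 262.5, 118.8]
orientation: [3.141, 0.003, -0.002]
contact_force: [1.0, -1.0, 0.0]
width: 48.2
clock: 6.8
ee_pos: [589.3, 259.3, 119.5]
orientation: [3.141, -0.002, -0.001]
contact_force: [-0.0, -0.3, -0.3]
width: 48.1
shift [-0.5 -3.1 24.8] turn [ 0.     0.    -0.002] | pos [589.5 259.4 119.8] F [-1.3 -0.1 -0.5] w 48.3 t 6.9 q6 1.91
[ 3.42287785e-01  6.00543408e-01  1.46048278e+00 -1.48179986e-04
  1.08091529e+00  1.91492639e+00]
```

View pics/p1.png

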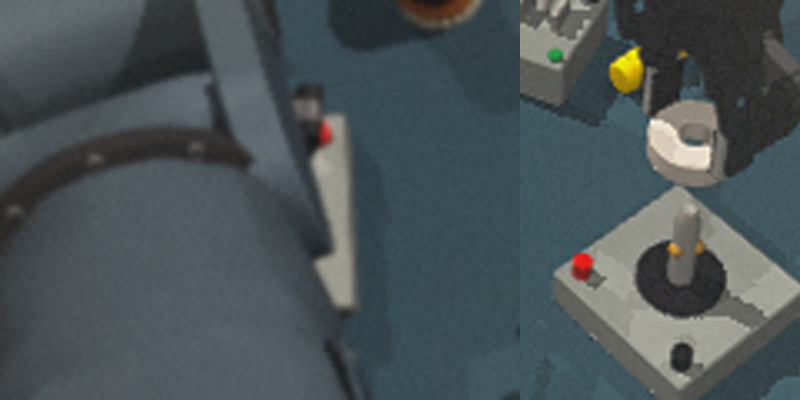

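```bash
python3 - <<'E'
from h import *
s=cam("scene"); np.set_printoptions(precision=1,suppress=True)
S=lambda x,y:((x-520)/3.333-.35+330,y/3.333-.35+240)
for z in(158,161.5): print("bore",z,onz(s,S(694,132),z))
print("tip",onz(s,S(688,204),99))
print("pixel of TCP axis", proj(s,[[589.4,259.5,161.5],[589.4,262.5,99]]), S(694,132),S(688,204))
f=s["frame"][262:300,362:400]; h=cv2.cvtColor(f,cv2.COLOR_BGR2HSV)
m=cv2.inRange(h,(0,0,105),(40,75,255)); 
k=max(cv2.findContours(m,cv2.RETR_EXTERNAL,cv2.CHAIN_APPROX_NONE)[0],key=cv2.contourArea); print(cv2.boundingRect(k))
for r in m: print("".join(".#"[v>0] for v in r))
E
```

```text
bore 158 [586.7 257.1 158. ]
bore 161.5 [589.1 259.3 161.5]
tip [587.  260.5  99. ]
pixel of TCP axis [[381.8 279.4]
 [379.8 302.1]] (381.8552205220522, 279.2539603960396) (380.0550405040504, 300.8561206120612)
(6, 8, 24, 30)Traceback (most recent call last):
  File "<stdin>", line 10, in <module>
  File "<stdin>", line 10, in <genexpr>
TypeError: string indices must be integers, not 'numpy.bool'
```

```bash
python3 -m handwheel '[[1,-0.5,-2.5,20,0,0,0],[1,-0.5,-2.5,38,0,0,0],[1,-0.5,-2.5,46,0,0,0],[1,-0.5,-2.5,54,0,0,0],[1,-0.5,-2.5,60,0,0,0],[1,-0.5,-2.5,60,0,0,0]]'; python3 -c "from h import *; go(589,262,60); print(state()['moment'])"
```

```text
clock: 7.55
ee_pos: [588.7, 263.1, 59.4]
orientation: [3.141, -0.001, -0.001]
contact_force: [0.6, 0.1, -0.8]
width: 48.1
shift [ 0.3  1.1 -0.6] turn [ 0.     0.001 -0.   ] | pos [588.7 263.1  59.4] F [ 0.6  0.1 -0.8] w 48.1 t 7.55 q6 1.92
[ 0.0036137   0.02464977 -0.0015773 ]
```

```bash
python3 -m handwheel '[[1,0,0,6,0,0,0],[1,0,0,10,0,0,0],[1,0,0,12,0,0,0],[1,0,0,12,0,0,0]]'; python3 -m handwheel '[[1,0,0,3,0,0,0],[1,0,0,6,0,0,0],[1,0,0,9,0,0,0],[1,0,0,12,0,0,0],[1,0,0,12,0,0,0]]'
```

```text
clock: 7.95
ee_pos: [588.7, 263.3, 47.5]
orientation: [3.141, -0.0, -0.001]
contact_force: [0.2, -0.1, -0.2]
width: 48.4
clock: 8.45
ee_pos: [588.7, 263.2, 35.2]
orientation: [3.141, -0.0, -0.001]
contact_force: [1.7, -0.2, -2.2]
width: 47.8
```

```bash
python3 -m handwheel '[[1,0,0,5,0,0,0],[1,0,0,10,0,0,0],[1,0,0,15,0,0,0],[1,0,0,19,0,0,0],[1,0,0,22,0,0,0],[1,0,0,23,0,0,0]]';  python3 -m handwheel '[[1,0,0,1,0,0,0],[1,0,0,1,0,0,0]]'
```

```text
clock: 9.05
ee_pos: [588.6, 263.2, 12.2]
orientation: [3.141, -0.0, -0.001]
contact_force: [0.3, 0.8, -1.2]
width: 48.2
clock: 9.25
ee_pos: [588.9, 263.3, 11.8]
orientation: [-3.142, 0.0, -0.0]
contact_force: [0.1, 0.2, -0.9]
width: 48.2
```

```bash
python3 -m handwheel '[[1,0,0,1,0,0,0],[1,0,0,1,0,0,0]]';  python3 -m handwheel '[[1,0,0,1,0,0,0],[1,0,0,1,0,0,0]]';python3 -m handwheel '[[1,0,0,1,0,0,0],[1,0,0,1,0,0,0]]'
```

```text
clock: 9.45
ee_pos: [588.8, 263.3, 10.8]
orientation: [-3.142, 0.0, -0.0]
contact_force: [0.3, 0.4, -0.2]
width: 48.5
clock: 9.65
ee_pos: [589.0, 263.4, 10.1]
orientation: [-3.142, 0.0, -0.0]
contact_force: [-1.0, 0.5, 2.4]
width: 48.3
clock: 9.85
ee_pos: [589.0, 263.4, 10.0]
orientation: [-3.141, 0.0, -0.001]
contact_force: [-5.8, -2.6, 12.8]
width: 48.3
```

```bash
python3 -m handwheel '[[-1,0,0,0,0,0,0],[-1,0,0,0,0,0,0],[-1,0,0,0,0,0,0],[-1,0,0,-15,0,0,0],[-1,0,0,-50,0,0,0],[-1,0,0,-95,0,0,0],[-1,0,0,-105,0,0,0],[-1,0,0,-105,0,0,0]]'; python3 -m handwheel '[[-1,3,40,0,0,0,0],[-1,7,90,0,0,0,0],[-1,11,140,0,0,0,0],[-1,15,190,0,0,0,0],[-1,19,240,0,0,0,0],[-1,22,290,0,0,0,0],[-1,26,340,0,0,0,0],[-1,30,390,0,0,0,0]]';  python3 -m handwheel '[[-1,3,50,20,0,0,0],[-1,4,80,60,0,0,0],[-1,5,91,90,0,0,0],[-1,5,91,100,0,0,0],[-1,5,91,100,0,0,0]]'; python3 - <<'E'
from h import *
t=cam('top');s=cam('scene'); np.set_printoptions(precision=1,suppress=True); go(623.6,-218.4,-24)
b=blob(s,(12,110,90),(32,255,255),(232,205,260,226));print(b[0],onz(s,b[0],7))
a=cv2.resize(t['frame'][190:280,165:265],(444,400),interpolation=cv2.INTER_CUBIC)
b=cv2.resize(s['frame'][280:370,335:425],(400,400),interpolation=cv2.INTER_CUBIC)
cv2.imwrite('pics/p2.png',np.hstack([a,b])[:,:800])
E
```

```text
clock: 10.65
ee_pos: [590.0, 263.7, 116.6]
orientation: [-3.14, 0.0, -0.006]
contact_force: [-0.1, 0.5, -0.8]
width: 85.5
clock: 11.45
ee_pos: [617.7, -127.5, 112.3]
orientation: [-3.141, 0.0, 0.004]
contact_force: [1.5, -0.1, 0.7]
width: 85.4
clock: 11.95
ee_pos: [622.2, -215.6, 11.7]
orientation: [-3.14, 0.001, 0.006]
contact_force: [0.2, 1.1, 0.1]
width: 85.4
shift [-0.7  2.7 38.8] turn [ 0. -0.  0.] | pos [ 624.3 -215.7   14.8] F [-0.8  0.3  0.9] w 85.0 t 12.05 q6 1.17
[245.4 216.1] [ 624.3 -216.5    7. ]
```

View pics/p2.png

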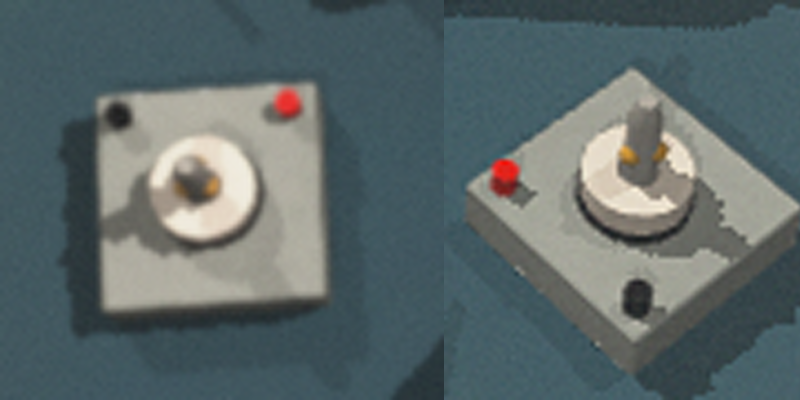

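```bash
python3 -m handwheel '[[-1,-0.7,2.5,15,0,0,0],[-1,-0.7,2.5,28,0,0,0],[-1,-0.7,2.5,35,0,0,0],[-1,-0.7,2.5,37.5,0,0,0],[-1,-0.7,2.5,37.5,0,0,0]]';python3 -m handwheel '[[1,0,0,0,0,0,0],[1,0,0,0,0,0,0],[1,0,0,0,0,0,0],[1,0,0,0,0,0,0],[1,0,0,0,0,0,0]]'
```

```text
clock: 12.55
ee_pos: [622.8, -219.0, -24.1]
orientation: [-3.141, 0.0, 0.001]
contact_force: [0.0, 0.5, 0.4]
width: 85.4
clock: 13.05
ee_pos: [624.5, -219.6, -21.6]
orientation: [3.14, -0.0, 0.005]
contact_force: [-0.3, -1.3, 9.4]
width: 12.3
```

```bash
python3 -m handwheel '[[1,0,0,-10,0,0,0],[-1,0,0,-15,0,0,0],[-1,0,0,-15,0,0,0],[-1,0,0,-15,0,0,0],[-1,0,0,-15,0,0,0],[-1,0,0,-15,0,0,0]]'; python3 - <<'E'
from h import *
t=cam('top');s=cam('scene'); np.set_printoptions(precision=1,suppress=True); go(623.6,-218.4,-33.5)
b=blob(s,(12,110,90),(32,255,255),(232,205,260,226));print(b,onz(s,b[0],7))
E
```

```text
clock: 13.65
ee_pos: [622.8, -219.1, -9.1]
orientation: [-3.141, 0.0, 0.001]
contact_force: [-0.7, -0.5, 0.3]
width: 72.2
shift [ 0.8 -0.7 24.5] turn [-0.  0. -0.] | pos [ 622.8 -219.1   -9. ] F [ 0.3  0.7 -0.4] w 85.2 t 13.75 q6 1.16
(array([244.8, 216.5]), 190.5, ((12.457694053649902, 11.911538124084473), (16.92721939086914, 14.383750915527344), 37.87498474121094)) [ 626.4 -216.     7. ]
```

```bash
python3 -m handwheel '[[-1,0.8,-0.7,10,0,0,0],[-1,0.8,-0.7,18,0,0,0],[-1,0.8,-0.7,23,0,0,0],[-1,0.8,-0.7,24.5,0,0,0],[-1,0.8,-0.7,24.5,0,0,0]]';python3 -m handwheel '[[1,0,0,0,0,0,0],[1,0,0,0,0,0,0],[1,0,0,0,0,0,0],[1,0,0,0,0,0,0],[1,0,0,0,0,0,0]]'
```

```text
clock: 14.25
ee_pos: [623.6, -218.4, -33.7]
orientation: [-3.141, 0.0, 0.001]
contact_force: [-0.4, 0.3, -0.4]
width: 85.5
clock: 14.75
ee_pos: [624.0, -218.5, -32.0]
orientation: [3.141, -0.0, 0.001]
contact_force: [-2.8, 2.0, 8.5]
width: 49.0
```

```bash
python3 -m handwheel '[[1,0,0,-5,0,0,0],[1,0,0,-30,0,0,0],[1,0,0,-75,0,0,0],[1,-1,-10,-120,0,0,0],[1,-3,-45,-141,0,0,0],[1,-6,-95,-141,0,0,0],[1,-10,-145,-141,0,0,0],[1,-14,-195,-141,0,0,0]]'; python3 -m handwheel '[[1,-3,-50,0,0,0,0],[1,-7,-100,0,0,0,0],[1,-11,-150,0,0,0,0],[1,-14,-200,0,0,0,0],[1,-18,-245,0,0,0,0],[1,-20,-275,0,0,0,0],[1,-20.5,-286,0,0,0,0],[1,-20.5,-286,0,0,0,0]]';python3 -m handwheel '[[1,0,0,0,0,0,0],[1,0,0,0,0,0,0]]'; python3 -c "
from h import *
t=cam('top');s=cam('scene'); go(589,263.2,45)
b=cv2.resize(s['frame'][240:360,330:420],(450,600),interpolation=cv2.INTER_CUBIC)
cv2.imwrite('pics/p3.png',b)"
```

```text
clock: 15.55
ee_pos: [609.4, -22.2, 108.2]
orientation: [3.142, -0.001, 0.001]
contact_force: [0.7, 0.2, -2.1]
width: 48.7
clock: 16.35
ee_pos: [589.1, 263.0, 107.7]
orientation: [3.142, 0.002, -0.0]
contact_force: [0.1, -1.0, -1.7]
width: 48.8
clock: 16.55
ee_pos: [589.7, 260.6, 107.8]
orientation: [3.141, -0.003, -0.0]
contact_force: [0.1, 0.2, -2.6]
width: 49.1
shift [-0.7 -2.3 62.8] turn [ 0.     0.    -0.002] | pos [589.7 260.9 107.8] F [ 1.3  0.1 -1.6] w 48.8 t 16.65 q6 1.92
```

View pics/p3.png

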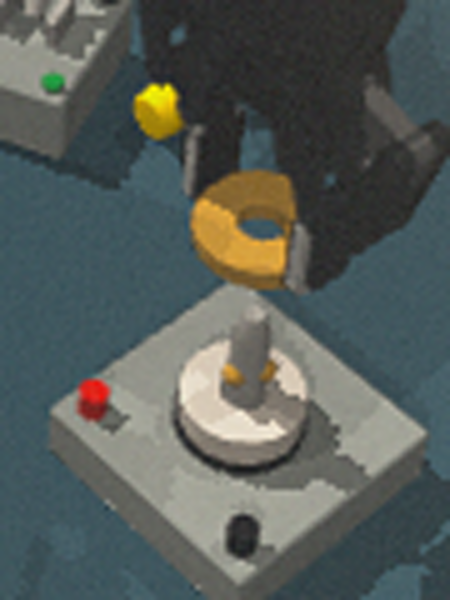

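```bash
python3 -m handwheel '[[1,-0.5,-2,20,0,0,0],[1,-0.5,-2,38,0,0,0],[1,-0.5,-2,44,0,0,0],[1,-0.5,-2,50,0,0,0],[1,-0.5,-2,56,0,0,0],[1,-0.5,-2,56,0,0,0]]'; python3 -c "from h import *; go(589,263.2,45)"
```

```text
clock: 17.25
ee_pos: [588.8, 263.9, 51.5]
orientation: [3.141, -0.001, -0.001]
contact_force: [-0.1, 0.3, -2.2]
width: 48.9
shift [0.2 0.7 6.5] turn [ 0.  0. -0.] | pos [588.8 263.9  51.5] F [-0.1  0.3 -2.2] w 48.9 t 17.25 q6 1.92
```

Threaded freely. Next I press past the catches.

```bash
python3 -m handwheel '[[1,0,0.5,6,0,0,0],[1,0,0.5,12,0,0,0],[1,0,0.5,14,0,0,0],[1,0,0.5,17,0,0,0]]'; python3 -m handwheel '[[1,0,0,3,0,0,0],[1,0,0,6,0,0,0],[1,0,0,9,0,0,0],[1,0,0,11,0,0,0],[1,0,0,13,0,0,0],[1,0,0,13,0,0,0]]'
```

```text
clock: 17.65
ee_pos: [589.8, 263.9, 35.8]
orientation: [-3.141, 0.0, -0.003]
contact_force: [-0.8, -1.2, 7.7]
width: 49.0
clock: 18.25
ee_pos: [588.2, 263.4, 20.7]
orientation: [3.141, -0.0, -0.003]
contact_force: [1.1, -0.8, -8.8]
width: 48.8
```

```bash
python3 -m handwheel '[[1,0,0,1,0,0,0],[1,0,0,1.5,0,0,0],[1,0,0,1.5,0,0,0]]'; python3 -m handwheel '[[1,0,0,1,0,0,0],[1,0,0,1,0,0,0]]';python3 -m handwheel '[[1,0,0,1,0,0,0],[1,0,0,1,0,0,0]]'
```

```text
clock: 18.55
ee_pos: [588.7, 263.5, 20.0]
orientation: [3.141, -0.0, -0.001]
contact_force: [0.6, -0.8, -7.7]
width: 48.7
clock: 18.75
ee_pos: [589.1, 263.8, 19.5]
orientation: [-3.141, 0.0, -0.001]
contact_force: [-0.4, 0.4, -4.7]
width: 48.8
clock: 18.95
ee_pos: [589.1, 263.8, 18.5]
orientation: [-3.141, 0.0, -0.001]
contact_force: [-0.5, 0.4, -1.9]
width: 48.6
```

```bash
python3 -m handwheel '[[1,0,0,1,0,0,0],[1,0,0,1,0,0,0]]';python3 -m handwheel '[[1,0,0,1,0,0,0],[1,0,0,1,0,0,0]]'
```

```text
clock: 19.15
ee_pos: [589.2, 263.8, 18.1]
orientation: [-3.141, 0.0, -0.001]
contact_force: [-1.8, 0.2, 4.7]
width: 48.8
clock: 19.35
ee_pos: [589.3, 263.9, 18.0]
orientation: [-3.141, 0.0, -0.001]
contact_force: [-7.0, -0.9, 14.1]
width: 48.8
```

```bash
python3 -m handwheel '[[-1,0,0,0,0,0,0],[-1,0,0,0,0,0,0],[-1,0,0,0,0,0,0],[-1,0,0,-15,0,0,0],[-1,0,0,-50,0,0,0],[-1,0,0,-95,0,0,0],[-1,0,0,-100,0,0,0],[-1,0,0,-100,0,0,0]]'; python3 -m handwheel '[[1,-20,40,0,0,0,-0.1],[1,-40,80,0,0,0,-0.2],[1,-62,120,0,0,0,-0.3],[1,-84,160,0,0,0,-0.4],[1,-106,200,0,0,0,-0.47],[1,-126,240,0,0,0,-0.47],[1,-138,261,0,0,0,-0.47],[1,-138,261,0,0,0,-0.47]]'; python3 - <<'E'
from h import *
s=cam('scene');t=cam('top'); np.set_printoptions(precision=1,suppress=True); go(451,2,60,.47)
b=blob(s,(12,110,90),(32,255,255),(350,290,410,345)); print(b); print("mid57 scene",onz(s,b[0],57))
a=blob(t,(12,110,90),(32,255,255),(190,210,235,255)); print(a); print("mid57 top",onz(t,a[0],57), tri(t,a[0],s,b[0]))
w=proj(s,[589,263.3,57]); print(w, proj(s,[589,263.3,77]))
E
```

```text
clock: 20.15
ee_pos: [589.8, 264.0, 118.6]
orientation: [-3.14, 0.0, -0.005]
contact_force: [-0.6, 0.4, -0.4]
width: 85.7
clock: 20.95
ee_pos: [448.8, 0.8, 115.5]
orientation: [-3.056, -0.727, 0.004]
contact_force: [-0.0, -0.1, -0.3]
width: -0.3
shift [ 0.2  0.7 55.8] turn [-0.  0. -0.] | pos [450.6   2.6 115.8] F [0.1 0.2 0.6] w -0.2 t 21.05 q6 1.0
(array([378.5, 316.2]), 445.5, ((28.5, 26.0), (25.0, 22.0), 0.0))
mid57 scene [589.4 264.5  57. ]
(array([209.3, 231. ]), 433.5, ((19.000001907348633, 21.0), (22.62741470336914, 24.041629791259766), 45.0))
mid57 top [589.2 262.9  57. ] (array([589.1, 263.5,  55.9]), np.float64(1.0962479416863644))
[[378.3 315.7]] [[379.2 309.4]]
```

```bash
python3 -m handwheel '[[1,0,0,25,0,0,0],[1,0,0,48,0,0,0],[1,0,0,55,0,0,0],[1,0,0,55,0,0,0],[1,12,0,55,0,0,0],[1,22,0,55,0,0,0],[1,30,0,55,0,0,0],[1,38,0,55,0,0,0]]';  python3 -m handwheel '[[1,8,0,0,0,0,0],[1,16,0,0,0,0,0],[1,24,0,0,0,0,0],[1,32,0,0,0,0,0],[1,38,0,0,0,0,0],[1,44,0,0,0,0,0],[1,48,0,0,0,0,0],[1,48,0,0,0,0,0]]'; python3 -m handwheel '[[1,0,0,-25,0,0,0],[1,-20,0,-60,0,0,0],[1,-60,0,-80,0,0,0],[1,-100,0,-80,0,0,0],[1,-130,0,-80,0,0,0],[1,-130,0,-80,0,0,0],[1,-130,0,-80,0,0,0]]'; python3 - <<'E'
from h import *
s=cam('scene');t=cam('top'); np.set_printoptions(precision=1,suppress=True); go(451,2,60,.47)
b=blob(s,(0,150,100),(6,255,255),(310,195,365,265)); a=None
print(b,"scene z102",onz(s,b[0],102))
try:
    a=blob(t,(0,150,100),(6,255,255),(270,220,345,300)); print(a,onz(t,a[0],102),tri(t,a[0],s,b[0]))
except Exception as e: print(e)
A=cv2.resize(t["frame"][140:340,170:500],(528,320)); B=cv2.resize(s["frame"][160:380,230:430],(264,290))
o=np.zeros((320,800,3),np.uint8); o[:,:528]=A; o[:290,532:796]=B; cv2.imwrite("pics/f.png",o)
E
```

```text
clock: 21.85
ee_pos: [485.8, 20.3, 61.7]
orientation: [3.055, 0.732, 0.001]
contact_force: [-0.9, -1.3, -0.3]
width: -0.3
clock: 22.65
ee_pos: [527.9, 41.8, 61.3]
orientation: [3.055, 0.731, 0.0]
contact_force: [0.5, 0.1, -0.4]
width: -0.1
clock: 23.35
ee_pos: [411.8, -17.5, 141.7]
orientation: [3.055, 0.73, 0.002]
contact_force: [0.8, 0.9, -0.8]
width: 0.2
shift [43.   0.4 81.5] turn [ 0. -0. -0.] | pos [412.4 -17.1 141.4] F [ 0.8 -0.2  0.2] w 0.0 t 23.45 q6 0.95
(array([329.9, 234.8]), 144.5, ((19.599998474121094, 39.70000076293945), (24.349536895751953, 6.640782356262207), 18.434946060180664)) scene z102 [552.8  56.  102. ]
(array([305.4, 242.7]), 175.5, ((35.400001525878906, 22.80000114440918), (7.155416965484619, 27.72724151611328), 63.43495178222656)) [553.9  55.3 102. ] (array([553.4,  55.7, 102.2]), np.float64(1.3291009493074226))
```

View pics/f.png

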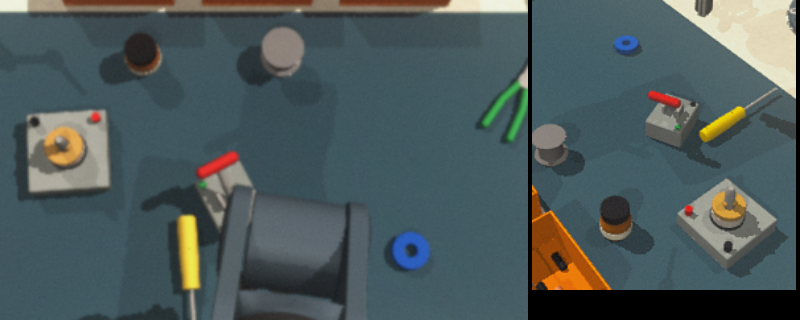

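```bash
python3 -c "
from h import *
s=cam('scene'); b=blob(s,(105,130,60),(130,255,255),(288,182,316,205)); print('blue',onz(s,b[0],8.5)); print(finish_job())"
```

```text
blue [ 451.16182095 -208.51117791    8.5       ]
the job is handed in; nothing more can be done
None
```

The white ring and then the brass ring are pressed home on the post. The isolator was flipped on only after that, and I handed the job in at about 23.5 s.

**Last checks**
- **White ring:** pressing met firm contact (about 13 N) at the height worked out for the seat. The picture shows it flat and below the catches.
- **Brass ring:** it went past the catches and met firm contact (about 14 N) at the computed height. The two cameras place its middle at z ≈ 56 mm (57 expected), centred on the post to within about 1 mm.
- **Isolator:** the lever bar was measured at (553, 56, 102), which is the on position to within about 1 mm.
- **Bench:** the blue ring is within about 1 mm of where it started. In the part of the bench the last picture covers, nothing else looked moved. It did not show the multimeter and only part of the pliers. The arm was clear of everything.

**What disagreed**
- **Tool length:** the real fingertips sit about 34 mm short of the stated TCP. Because of this, the first grasp of each ring missed: above the white ring without contact, and on top of the brass ring with about 9 N. I corrected for it and repeated both grasps.
- **Grip width:** the gripper read 48–49 mm while holding the 52 mm rings. I did not find out why. Both rings went onto the post without trouble.

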